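Clear the carving board

ROBOT

A 6-joint arm with a two-finger parallel gripper is mounted at the origin on the work surface. World frame = base frame: x ahead of the robot, y to its left, z up, the work surface at z = 0. Lengths are in mm, angles in rad, forces in N, time in s.
With the tool pointing down it reaches from about 300 to 775 mm from the base axis. Payload 14.6 kg.
Tool frame: the origin (TCP) lies between the finger pads; the fingertips stand 8 mm ahead of it and the grasp point (between the pads) lies 11 mm behind it; z points along the fingers, y is the direction in which the jaws open and shut (so a half turn about z gives the same grasp; the last joint's range is limited). The gripper opens to 94 mm and grips with 3 to 60 N. Pads are 16 mm wide; open, the fingers measure 119 mm over their backs; the gripper's body (75 mm by 177 mm) begins 78 mm behind the grasp point.
Start: joints at [-1.406, 0.3, 1.521, -0, 1.321, -0.067], TCP at [126.345, -535.281, 213.446] pointing down, gripper open.
Joint ranges: [-3.03, 3.03], [-0.79, 2.21], [0.23, 2.52], [-1.04, 4.18], [0, 3.07], [-2.55, 2.55]. Speed limits (rad/s): [2.22, 2.22, 2.57, 3.14, 3.14, 3.14].

INTERFACE

Orientations are given as [roll, pitch, yaw] about the fixed x, y, z axes, in that order (R = Rz(yaw) Ry(pitch) Rx(roll)).
In Python, from cell import manip gives the robot as it stands. The module is installed in compiled form; this text tells all that it offers.
- The arm moves only by the tool send_rows, never from a script. Its argument "series" is a list that holds one entry, the list of rows, each a list of 5 numbers: the opening, from 0 (shut) to 1 (fully open), then the shift along the tool's x, y, z in mm, then the turn about the tool's z in degrees. In form: [[[gripper, dx, dy, dz, roll], ...]]. A call has 1 to 10 rows; each row is the pose to reach, as a shift and turn from the pose commanded when the call began, along the tool's axes at that moment; what a row does not reach only later rows make up. A row lasts 1/10 s, in which the tool goes at most 50 mm and 8.59 degrees, less where a joint would pass 70% of its speed; a pose out of reach is approached as far as the arm can. A call with a gripper value outside its range is refused whole. The fingers move at their own pace and stop on an object; "newtons" is the grip in N (left out, the last holds). Time passes only in rows, so rows that repeat a pose let the fingers close. It gives the time, the measured TCP pose, the force and the opening at its end, in the units of the state.
- manip.read_state(): the state, without advancing time (a new reading comes with each control period).
- manip.camera(name): name is "scene" or "side" or "wrist"; returns a dict with "img" (480x640x3 uint8, red, green, blue), "vfov" (degrees; the focal length in pixels is half the picture's height over the tangent of half this angle, whatever the lens; pixels are square), "cx", "cy" (the principal point, pixels), "pose" (4x4, takes a point from camera to world coordinates); the wrist camera has in their place "T_tool_cam" (4x4, takes a point from camera to tool coordinates, whose origin is the TCP and whose axes are the flange's). Camera axes: x right, y down, z forward; pixel columns grow to the right and rows downward; lengths in mm; the calibration is good to about 2 mm. A picture is of the moment at which its call begins: read the wrist's pose just before it. There is no depth.
- manip.sign_off(): hands the job in, once; it reports no verdict.
Trained networks look in a picture, given as the dict that the camera call returned (one of the last four; its "shot" number tells which), for a name from the list of things; names that differ only in an ending like _2 or _b are one class to them, and where a whole thing is asked for, a point or a joint stands for the part that bears it (a point fixed in the world has none). Each returns a list of dicts, best first, with "conf" (0 to 1); they miss things now and then, are a little off and sometimes report something else, mostly with a low value. They report only what shows in the picture. A call takes as long as a camera call.
- manip.find_in(target, picture): "rect" ([left, top, width, height] in pixels, round what is visible of it).
- manip.silhouettes(target, picture): "pixels" (480x640 bool, what is visible of it) and "rect" ([left, top, width, height] in pixels, round what is visible of it).
The state is a dict: "clock": time; "joints": joint angles; "qd": joint speeds; "effort": joint torques, N m; "eef_pos": TCP position; "eef_rot": TCP orientation; "wrist_force": force on the tool from outside, world axes, zero at the start; "moment": the same for the moment, N m; "finger_gap": finger opening in mm.
Only numpy, scipy, OpenCV 4.12 (cv2) and the standard library are available. Lean on these libraries where they do the work, as an engineer would, in place of code of your own. Each camera call takes 0.05 s, during which the arm holds its last target. There are 200 camera calls.

TASK

Slide the lamp's dimmer up to its white mark, then clear the carving board: first put every wood offcut, on the board or on the desk beside it, into the blue bin, and only after that take the scraper block and use it to sweep all the loose chips off the deck into the trough along the board's far side. Then stand the scraper upright on its cork pad again, lined up with the pad, and finally slide the dimmer all the way down to off. Leave the other things on the desk where they are.

Things in the scene. Friction and masses are not known exactly. Their poses are not given: they have to be found in the camera images.
- dimmer (a joint): lamp dimmer slide, in m: 0 = fully down (off), 0.090 = fully up, 0.065 = on the white mark; friction about 1.2 N, it stays where it is left
- dimmer_top (a point): centre of the top face of the dimmer's white grip: 28 mm (x) by 20 mm (y, the sliding direction) by 40 mm tall; its top is 54 mm above the desk. It can be pinched across the 20 mm
- dimmer_base: black dimmer housing fixed to the desk, 40 x 140 x 14 mm, origin under its centre; the grip slides along its +y axis from y = -45 mm (off, red line) to +45 mm (fully up). A white line across the housing at y = +20 mm is the working mark: the grip's centre goes beside it
- board: fixed plywood carving board; origin on the desk under the deck's centre. Deck covered in green cutting mat, 220 mm (x) by 240 mm (y), its surface 34 mm above the desk, x from -110 to +110 mm. The far (+x) edge of the deck is open: beyond it lies a trough, x from +110 to +180 mm, floor 4 mm above the desk. Dark wooden lips 10 mm thick, standing 12 mm above the deck, run along the near side, both y sides (of deck and trough) and the trough's far side
- bin: fixed blue open-topped scrap bin, 150 x 150 x 80 mm, walls and floor 5 mm, origin under its centre
- scraper_pad: fixed cork pad, 75 mm (x) by 165 mm (y), 6 mm thick, origin under its centre: the scraper's place, scraper's long side along the pad's
- scraper_c (a point): centre of the scraper block, half-way up (40 mm above its underside, 80 mm tall in all), z up. Wooden foot 40 mm (x) by 130 mm (y) by 28 mm high, and above it a red upright handle 18 mm thick (x), 70 mm wide (y), from 28 to 80 mm above the underside; about 0.2 kg. Sweep with its long face
- offcut0_c (a point): centre of a wood offcut, 40 x 26 x 24 mm, pale pine (sizes along its x, y, z), about 30 g, at first lying flat, z up, on the near half of the board's deck; may be absent
- offcut1_c (a point): centre of a wood offcut, 40 x 26 x 24 mm, dark wood with a brass-coloured step: a 14 mm thick base with a 14 mm wide strip on one side of its top (sizes along its x, y, z), about 30 g, at first lying flat, z up, on the near half of the board's deck; may be absent
- offcut2_c (a point): centre of a wood offcut, 38 x 24 x 24 mm, plywood (sizes along its x, y, z), about 30 g, at first lying flat, z up, on the near half of the board's deck; may be absent
- offcut3_c (a point): centre of a wood offcut, 36 x 28 x 24 mm, mid-brown wood (sizes along its x, y, z), about 30 g, at first lying flat, z up, on the near half of the board's deck; may be absent
- offcut4_c (a point): centre of a wood offcut, 40 x 28 x 24 mm, blue-painted wood (sizes along its x, y, z), about 30 g, at first lying flat, z up, on the desk to the left of the board; may be absent
- offcut5_c (a point): centre of a wood offcut, 38 x 26 x 24 mm, black-painted wood (sizes along its x, y, z), about 30 g, at first lying flat, z up, on the desk to the left of the board; may be absent
- chip0_c (a point): centre of a loose wood chip, 22 x 16 x 14 mm, 10 g, at first on the deck's far half; may be absent
- chip1_c (a point): centre of a loose wood chip, 18 x 18 x 13 mm, 10 g, at first on the deck's far half; may be absent
- chip2_c (a point): centre of a loose wood chip, 25 x 15 x 14 mm, 10 g, at first on the deck's far half; may be absent
- chip3_c (a point): centre of a loose wood chip, 22 x 16 x 14 mm, 10 g, at first on the deck's far half; may be absent
- chip4_c (a point): centre of a loose wood chip, 18 x 18 x 13 mm, 10 g, at first on the deck's far half; may be absent
- chip5_c (a point): centre of a loose wood chip, 25 x 15 x 14 mm, 10 g, at first on the deck's far half; may be absent
- ink: small amber ink jar, 44 mm across, 65 mm high, origin under its centre; a bystander to leave alone
- tape: yellow roll of tape lying flat, 84 mm across, 24 mm high, origin under its centre; a bystander to leave alone
- eraser: white eraser, 50 x 22 x 14 mm, origin under its centre; a bystander to leave alone
- sharpener: black crank pencil sharpener, 60 x 45 x 60 mm, origin under its centre; a bystander to leave alone
- dish: small blue ceramic bowl, 70 mm across, 30 mm high, origin under its centre; a bystander to leave alone

How it is judged:
By the outcome, as a careful person would: the job done as asked, in the order asked, and still so for the second after the job is handed in, with the robot touching nothing.
Of offcut0, offcut1, offcut2, offcut3, offcut4, offcut5 only 4 to 6 are there at a start; the rules pass over those that are not, and their reading is None.
Of chip0, chip1, chip2, chip3, chip4, chip5 only 4 to 6 are there at a start; the rules pass over those that are not, and their reading is None.
At some moment in a run one of offcut0, offcut1, offcut2, offcut3, offcut4, offcut5 may be knocked a few centimetres aside while the robot is not near it.
Once in a run the grip may slacken for a moment while it holds something.
It also fails if it takes over 208 s, if anything falls off the work surface, if the arm or the gripper's body presses on something with over 40 N, if the wrist force passes 120 N, or if a joint passes its speed limit or range.

## Working session

There is one attempt and no reset: what is moved stays moved. The work goes in short steps, Python scripts to look and compute and a tool call to move; the robot and the scene stay as the last step left them, time stands still between calls to the robot, and variables do not carry over. Pictures are saved under pics/ and viewed, about 12 in all and at most 16, crops included, and the job is handed in when it is done.

Besides the shell and the picture viewer there is one more tool, called after "Call:" by a JSON object that holds its "method" and its "body". send_rows: Moves the arm, as the interface text tells. Its arguments: {"type":"object","properties":{"series":{"type":"array"},"newtons":{"type":"number"}},"required":["series"]}

```bash
mkdir -p pics
cat > h.py <<'E'
import numpy as np, cv2
from cell import manip
from scipy.spatial.transform import Rotation as R
def st():
    return manip.read_state()
def shot(n):
    s=st(); p=manip.camera(n)
    if n=='wrist':
        T=np.eye(4); T[:3,:3]=R.from_euler('xyz',s['eef_rot']).as_matrix(); T[:3,3]=s['eef_pos']
        p['pose']=T@np.array(p['T_tool_cam'])
    return p
def ray(p,u,v):
    f=240/np.tan(np.radians(p['vfov'])/2); T=np.array(p['pose'])
    d=T[:3,:3]@np.array([(u-p['cx'])/f,(v-p['cy'])/f,1]); return T[:3,3],d
def onz(p,u,v,z):
    o,d=ray(p,u,v); return (o+d*(z-o[2])/d[2])
def save(p,name): cv2.imwrite('pics/'+name,p['img'][:,:,::-1])
E
python3 - <<'E'
from h import *
print({k:np.round(v,3) for k,v in st().items()})
for n in ['scene','side','wrist']:
    p=shot(n); save(p,n+'0.png'); print(n,[k for k in p],p['vfov'],p['cx'],p['cy']); print(np.round(p['pose'],3).tolist())
E
```

```text
{'clock': np.float64(0.0), 'joints': array([-1.406,  0.3  ,  1.522, -0.   ,  1.321, -0.067]), 'qd': array([-0.001,  0.001, -0.001, -0.   , -0.   , -0.001]), 'effort': array([-1.0000e-03, -5.3181e+01, -3.5274e+01,  7.1000e-02,  2.4000e-02,
       -0.0000e+00]), 'eef_pos': array([ 126.315, -535.033,  212.868]), 'eef_rot': array([-3.14 , -0.   ,  0.232]), 'wrist_force': array([ 0.159, -0.624, -0.417]), 'moment': array([-0.012,  0.01 ,  0.027]), 'finger_gap': np.float64(94.226)}
scene ['img', 'vfov', 'cx', 'cy', 'pose', 'shot'] 45.681029191063836 317.90662583041393 232.57241196497137
[[0.788, 0.349, -0.507, 1215.611], [0.615, -0.416, 0.67, -822.047], [0.023, -0.84, -0.542, 739.992], [0.0, 0.0, 0.0, 1.0]]
side ['img', 'vfov', 'cx', 'cy', 'pose', 'shot'] 46.48430868579439 324.89468628877313 250.5817217671866
[[-0.947, -0.219, 0.236, 328.924], [-0.322, 0.605, -0.729, 768.375], [0.017, -0.766, -0.643, 711.572], [0.0, 0.0, 0.0, 1.0]]
wrist ['img', 'vfov', 'cx', 'cy', 'T_tool_cam', 'shot', 'pose'] 61.075743009271335 326.1470691599693 246.58580625970555
[[0.229, -0.934, -0.274, 205.12], [-0.973, -0.221, -0.063, -515.912], [-0.002, 0.281, -0.96, 383.124], [0.0, 0.0, 0.0, 1.0]]
```

View pics/scene0.png

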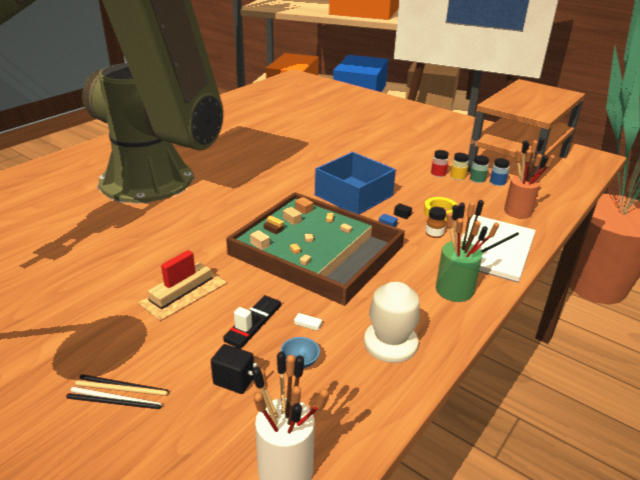

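View pics/side0.png

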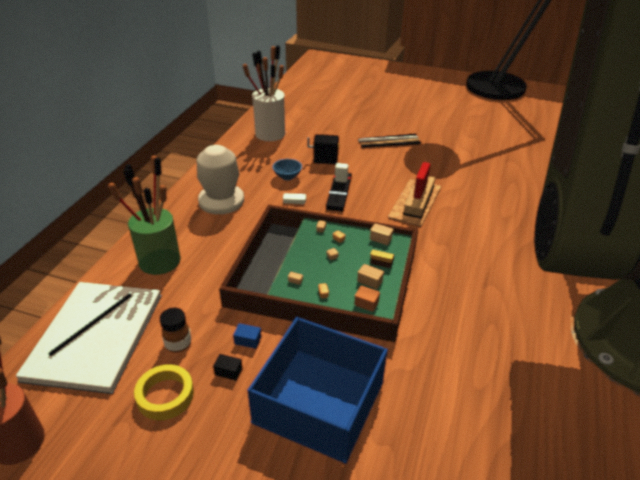

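```bash
cat >> h.py <<'E'
def tri(rs):
    A=np.zeros((3,3));b=np.zeros(3)
    for o,d in rs:
        d=d/np.linalg.norm(d);P=np.eye(3)-np.outer(d,d);A+=P;b+=P@o
    x=np.linalg.solve(A,b)
    e=[np.linalg.norm(np.cross(x-o,d/np.linalg.norm(d))) for o,d in rs]
    return x,max(e)
def cen(p,name):
    r=manip.silhouettes(name,p)
    return r
E
python3 - <<'E'
from h import *
ps={n:shot(n) for n in['scene','side']}
names=['dimmer_top','dimmer_base','board','bin','scraper_pad','scraper_c']+['offcut%d_c'%i for i in range(6)]+['chip%d_c'%i for i in range(6)]+['ink','tape','eraser','sharpener','dish']
for n in names:
    out=[];rs=[]
    for k,p in ps.items():
        d=manip.silhouettes(n,p)
        for q in d[:2]:
            v,u=np.nonzero(q['pixels']); out.append((k,round(q['conf'],2),[int(x) for x in q['rect']],int(u.mean()),int(v.mean())))
        if d:
            v,u=np.nonzero(d[0]['pixels']); rs.append(ray(p,u.mean(),v.mean()))
    print(n,out)
    if len(rs)==2: x,e=tri(rs); print('    ',np.round(x),round(e,1))
E
```

```text
dimmer_top [('scene', 0.62, [234, 308, 15, 20], 241, 318), ('side', 0.63, [334, 164, 14, 18], 340, 172), ('side', 0.61, [136, 365, 57, 55], 163, 391)]
     [ 631. -271.   36.] 1.2
dimmer_base [('scene', 0.71, [222, 296, 59, 56], 249, 320), ('scene', 0.27, [325, 214, 8, 6], 328, 217), ('side', 0.76, [323, 162, 24, 51], 338, 188)]
     [ 627. -245.   10.] 2.3
board [('scene', 0.6, [228, 193, 176, 108], 320, 248), ('side', 0.62, [219, 204, 198, 135], 317, 272)]
     [579.  34.   8.] 1.3
bin [('scene', 0.62, [310, 154, 83, 57], 353, 182), ('side', 0.68, [246, 319, 140, 143], 317, 388)]
     [484. 301.  38.] 3.0
scraper_pad [('scene', 0.69, [136, 274, 91, 45], 182, 298), ('side', 0.82, [391, 180, 49, 44], 409, 206)]
     [ 462. -267.  -11.] 5.8
scraper_c [('scene', 0.86, [151, 249, 60, 61], 177, 279), ('scene', 0.67, [251, 232, 17, 16], 259, 239), ('side', 0.4, [211, 353, 31, 23], 227, 366)]
     [ 530.   -8. -104.] 266.3
offcut0_c [('scene', 0.76, [283, 206, 19, 16], 291, 215), ('scene', 0.34, [340, 223, 11, 8], 345, 227), ('side', 0.61, [358, 265, 24, 26], 369, 276)]
     [476.  54.  47
[... 1570 characters left out ...]
, 30, 47], 174, 329), ('side', 0.43, [316, 219, 10, 11], 320, 226)]
     [741. 269.  34.] 1.1
tape [('scene', 0.81, [422, 199, 33, 14], 437, 203), ('side', 0.66, [134, 366, 62, 52], 163, 391)]
     [698. 370.  22.] 4.3
eraser [('scene', 0.79, [294, 316, 25, 16], 307, 321), ('scene', 0.6, [283, 206, 16, 16], 291, 215), ('side', 0.53, [282, 192, 23, 10], 294, 198)]
     [ 708. -176.    8.] 0.5
sharpener [('scene', 0.77, [209, 341, 46, 54], 231, 368), ('scene', 0.56, [338, 224, 14, 7], 345, 228), ('side', 0.6, [308, 137, 28, 27], 324, 148)]
     [ 702. -367.   32.] 1.9
dish [('scene', 0.75, [279, 334, 37, 35], 301, 349), ('side', 0.88, [272, 156, 28, 25], 286, 168)]
     [ 758. -256.   27.] 0.2
```

```bash
cat >> h.py <<'E'
def rel(x,y,z,yawdeg=None):
    s=st(); M=R.from_euler('xyz',s['eef_rot']).as_matrix(); d=M.T@(np.array([x,y,z])-s['eef_pos'])
    yaw=np.degrees(s['eef_rot'][2]); 
    if yawdeg is None: yawdeg=yaw
    print('to',[round(float(q)) for q in(x,y,z)],'rel',np.round(d,1),'roll',round((yaw-yawdeg+180)%360-180,1))
E
python3 -c "
from h import *
rel(530,-190,300,0)"
```

```text
to [530, -190, 300] rel [ 472.2 -243.3  -86.5] roll 13.3
```

Call:
{"method": "send_rows", "body": {"series": [[[1,43,-22,-8,6],[1,86,-44,-16,13.3],[1,129,-66,-24,13.3],[1,172,-88,-32,13.3],[1,215,-110,-40,13.3],[1,258,-132,-48,13.3],[1,301,-154,-56,13.3],[1,344,-176,-64,13.3],[1,387,-198,-72,13.3],[1,430,-220,-80,13.3]]]}}

```text
clock: 3.55
eef_pos: [495.6, -220.7, 294.0]
eef_rot: [3.141, -0.0, -0.0]
wrist_force: [1.0, -1.0, 0.7]
finger_gap: 94.0
```

Run:
```python
from h import *
s=st();print(s['clock'],s['eef_pos'],s['eef_rot'])
p=shot('wrist');save(p,'w1.png')
T=np.array(p['pose']);print(np.round(T,3).tolist())
for n in ['dimmer_top','dimmer_base','scraper_pad','scraper_c','board','offcut2_c','offcut1_c']:
    for q in manip.silhouettes(n,p)[:1]:
        v,u=np.nonzero(q['pixels']); print(n,round(q['conf'],2),q['rect'],u.mean(),v.mean(), cv2.minAreaRect(np.c_[u,v].astype(np.float32)))
```

```text
3.55 [ 495.57065316 -220.72317937  293.96874609] [ 3.14137681e+00 -3.11059769e-04 -2.43616953e-04]
[[-0.001, -0.96, -0.281, 576.502], [-1.0, 0.0, 0.001, -220.293], [-0.001, 0.281, -0.96, 464.155], [0.0, 0.0, 0.0, 1.0]]
dimmer_top 0.93 [364.6, 50.2, 26.5, 36.7] 378.0456323337679 68.70534550195568 ((377.74322509765625, 68.45945739746094), (34.03059005737305, 24.988645553588867), 80.53767395019531)
dimmer_base 0.79 [275.9, 44.5, 137.7, 67.7] 345.0705483121986 77.64886586890516 ((345.8406066894531, 77.70704650878906), (41.97880554199219, 137.11669921875), 79.87532806396484)
scraper_pad 0.79 [292.4, 198.1, 146.8, 71.9] 360.62725253023945 221.09158232535177 ((363.74493408203125, 233.84112548828125), (143.50172424316406, 62.52168273925781), 4.594253063201904)
scraper_c 0.85 [307.5, 223.4, 115.9, 45.6] 364.97836971760466 245.94171840576809 ((364.9587097167969, 247.00570678710938), (117.54493713378906, 45.85950469970703), 1.569354772567749)
board 0.72 [0.0, 0.0, 237.4, 290.7] 109.50069042731853 136.26723269266654 ((117.0, 144.0), (288.0, 234.0), 90.0)
offcut2_c 0.7 [168.1, 194.2, 29.6, 42.4] 181.732782369146 215.78053259871442 ((181.5, 215.5), (39.0, 29.0), 90.0)
offcut1_c 0.84 [104.7, 212.4, 38.2, 40.0] 122.66544655929722 232.23572474377744 ((122.66224670410156, 232.0140380859375), (41.23552322387695, 35.666358947753906), 80.90972137451172)
```

View pics/w1.png

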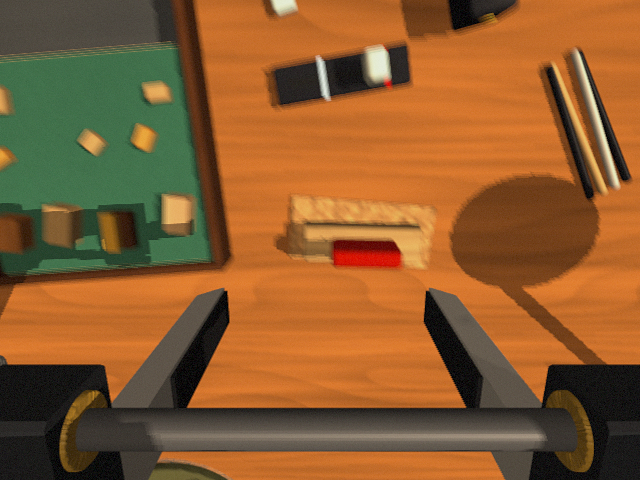

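```bash
cat >> h.py <<'E'
class F(dict): pass
def wp(pos,rot):  # pseudo picture for known wrist pose
    p=manip.camera('wrist'); T=np.eye(4); T[:3,:3]=R.from_euler('xyz',rot).as_matrix(); T[:3,3]=pos
    p['pose']=T@np.array(p['T_tool_cam']); return p
E
python3 - <<'E'
from h import *
p=shot('wrist')
for n,u,v,z in [('line',324,78,14),('end+',275,88,14),('end-',408,63,14),('griptop',375,60,54),('pad fl',293,198,6),('pad fr',436,208,6),('pad br',428,268,6),('hand top l',334,255,86),('hand top r',400,255,86),('foot tl',305,232,34),('foot tr',419,235,34),('boardcorner in',212,262,46),('boardedge',190,0,46),('deckfar r',175,45,34),('deckfar l',0,57,34)]:
    print(n,np.round(onz(p,u,v,z),1))
E
```

```text
line [ 623.1 -220.6   14. ]
end+ [ 613.6 -169.9   14. ]
end- [ 637.1 -306.1   14. ]
griptop [ 634.1 -268.    54. ]
pad fl [ 497.8 -185.     6. ]
pad fr [ 485.9 -347.7    6. ]
pad br [ 413.5 -343.5    6. ]
hand top l [ 455.3 -230.1   86. ]
hand top r [ 455.1 -294.3   86. ]
foot tl [ 465.2 -199.4   34. ]
foot tr [ 461.5 -323.8   34. ]
boardcorner in [435.  -98.9  46. ]
boardedge [685.8 -99.3  46. ]
deckfar r [650.7 -77.6  34. ]
deckfar l [640.6  93.1  34. ]
```

Call:
{"method": "send_rows", "body": {"series": [[[1,30,10,30,-5],[1,60,20,60,-9.8],[1,90,30,95,-9.8],[1,117,40,130,-9.8],[0.6,137,45,150,-9.8],[0.6,137,45,160,-9.8],[0.6,137,45,160,-9.8]]]}}

```text
clock: 4.7
eef_pos: [630.2, -267.8, 131.7]
eef_rot: [-3.14, 0.002, 0.17]
wrist_force: [-0.3, 0.1, 0.3]
finger_gap: 73.5
```

Run:
```python
from h import *
s=st();print(s['clock'],s['eef_pos'],s['eef_rot'])
p=shot('wrist');save(p,'w2.png')
for n in ['dimmer_top','dimmer_base']:
    for q in manip.silhouettes(n,p)[:1]:
        v,u=np.nonzero(q['pixels']); print(n,round(q['conf'],2),q['rect'],u.mean(),v.mean())
for n,u,v,z in [('c',320,240,54)]: print(onz(p,u,v,z))
```

```text
4.7 [ 630.20748194 -267.77165669  131.72579264] [-3.13993920e+00  2.34819988e-03  1.69850031e-01]
dimmer_top 0.73 [314.8, 225.8, 34.4, 49.4] 331.79680213191205 251.22518321119253
dimmer_base 0.82 [190.1, 211.3, 194.5, 65.5] 289.6241509433962 239.18198113207546
[ 641.80718636 -260.86648578   54.        ]
```

View pics/w2.png

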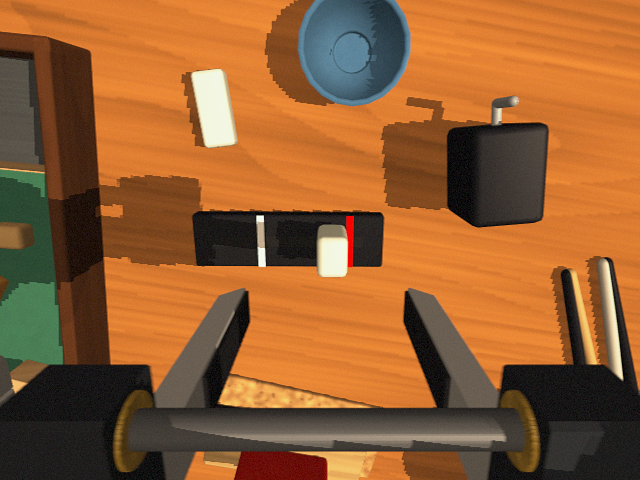

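```bash
cat >> h.py <<'E'
def proj(p,X):
    T=np.array(p['pose']); f=240/np.tan(np.radians(p['vfov'])/2)
    c=(np.atleast_2d(X)-T[:3,3])@T[:3,:3]; return np.c_[p['cx']+f*c[:,0]/c[:,2],p['cy']+f*c[:,1]/c[:,2]]
E
python3 - <<'E'
from h import *
p=shot('wrist')
c=[onz(p,u,v,14)[:2] for u,v in[(194,213),(383,213),(382,266),(196,266)]]
c=np.array(c);print(c.round(1)); m=c.mean(0); a=(c[0]+c[3]-c[1]-c[2])/2; L=np.linalg.norm(a);a/=L
print('centre',m,'len',L,'yaw',np.degrees(np.arctan2(-a[0],a[1])),'width',np.linalg.norm(c[0]-c[3]))
b=np.array([a[1],-a[0]])
for s in(-35,-30,-25):
    t=m+a*s; print(s,[proj(p,[*(t+a*i*10+b*j*14),z]).round()[0].tolist() for i,j,z in[(1,1,54),(-1,1,54),(-1,-1,54),(1,-1,54),(1,1,14),(-1,1,14)]])
for s in(-45,20): print('line',s,proj(p,[*(m+a*s),14]))
print('grip -31',m-31*a,'mark',m+20*a,'off',m-45*a)
E
```

```text
[[ 635.8 -168.6]
 [ 659.  -304.4]
 [ 619.  -312.1]
 [ 595.2 -173.3]]
centre [ 627.23512821 -239.60885184] len 139.28599884356888 yaw 9.721933049387085 width 40.86049180110521
-35 [[322.0, 235.0], [353.0, 235.0], [352.0, 277.0], [322.0, 277.0], [322.0, 222.0], [350.0, 222.0]]
-30 [[314.0, 235.0], [345.0, 235.0], [345.0, 277.0], [314.0, 277.0], [316.0, 222.0], [343.0, 222.0]]
-25 [[306.0, 235.0], [337.0, 235.0], [337.0, 277.0], [307.0, 277.0], [309.0, 222.0], [336.0, 222.0]]
line -45 [[349.32917493 239.99997496]]
line 20 [[261.84647371 239.99994148]]
grip -31 [ 632.46999586 -270.16365769] mark [ 623.85779424 -219.89607387] off [ 634.83412964 -283.96260227]
```

Call:
{"method": "send_rows", "body": {"newtons": 15, "series": [[[0.6,2,3,40,0],[0.6,2,3,75,0],[0.6,2,3,103,0],[0.6,2,3,103,0],[0.2,2,3,103,0],[0.1,2,3,103,0],[0.1,2,3,103,0],[0.1,2,3,103,0],[0.1,2,-7,103,0],[0.1,2,-17,103,0]]]}}

```text
clock: 5.9
eef_pos: [630.5, -250.0, 31.2]
eef_rot: [3.141, -0.001, 0.17]
wrist_force: [-1.6, -1.4, 5.2]
finger_gap: 20.0
```

Run:
```python
from h import *
s=st();print(s['finger_gap'],s['wrist_force'],s['eef_pos']); rel(623.9,-219.9,30)
```

```text
19.986983535151598 [-1.57459657 -1.42743939  5.23914633] [ 630.45498713 -249.96707885   31.18503124]
to [624, -220, 30] rel [ -1.4 -30.7   1.2] roll 0.0
```

Call:
{"method": "send_rows", "body": {"series": [[[0.1,0,-12,0,0],[0.1,0,-24,0,0],[0.1,0,-31,0,0],[0.1,0,-31,0,0],[0.1,0,-31,0,0],[0.6,0,-31,0,0],[0.6,0,-31,0,0],[0.6,0,-31,-40,0],[0.6,0,-31,-80,0],[0.6,0,-31,-100,0]]]}}

```text
clock: 6.9
eef_pos: [625.9, -219.7, 133.9]
eef_rot: [3.14, -0.003, 0.171]
wrist_force: [0.2, -0.1, 0.3]
finger_gap: 55.0
```

Run:
```python
from h import *
p=shot('wrist');s=st();print(s['eef_pos'],s['clock'])
q=manip.silhouettes('dimmer_top',p)[0];print(q['conf'],q['rect'])
save(p,'w3.png')
m=np.array([627.24,-239.6]);a=np.array([-np.sin(.1697),np.cos(.1697)]);b=np.array([a[1],-a[0]])
for k in(15,20,25):
    t=m+a*k; P=np.array([proj(p,[*(t+a*i*10+b*j*14),z])[0] for i in(1,-1) for j in(1,-1) for z in(14,54)]); print(k,P.min(0).round(),P.max(0).round())
rel(490,0,230,0)
```

```text
[ 626.60652893 -219.98603912  136.31654409] 6.95
0.92 [306.3, 227.8, 34.5, 53.5]
15 [319. 226.] [351. 282.]
20 [311. 226.] [343. 282.]
25 [303. 226.] [335. 282.]
to [490, 0, 230] rel [ -96.4 -239.6  -97.3] roll 9.8
```

Run:
```python
from h import *
s=st();print(s['eef_pos'])
p=shot('wrist')
c=p['img'][190:310,160:420];cv2.imwrite('pics/w3c.png',cv2.resize(c,None,fx=3,fy=3,interpolation=cv2.INTER_CUBIC)[:,:,::-1])
```

```text
[ 626.19466608 -219.86589713  133.71196411]
```

View pics/w3c.png

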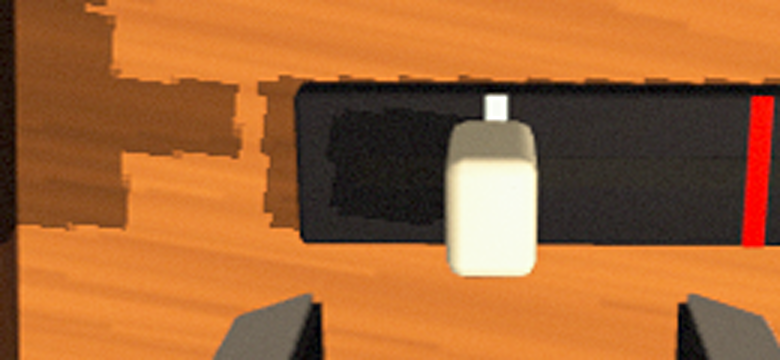

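Call:
{"method": "send_rows", "body": {"series": [[[1,0,-30,-40,0],[1,-16,-70,-65,5],[1,-32,-115,-97,9.8],[1,-50,-155,-97,9.8],[1,-70,-198,-97,9.8],[1,-96,-240,-97,9.8],[1,-96,-240,-97,9.8],[1,-96,-240,-97,9.8]]]}}

```text
clock: 7.85
eef_pos: [489.3, 1.0, 226.5]
eef_rot: [-3.142, 0.001, 0.001]
wrist_force: [1.1, 0.2, -0.4]
finger_gap: 94.0
```

Run:
```python
from h import *
s=st();print(s['clock'],s['eef_pos'],s['eef_rot'])
p=shot('wrist');save(p,'w4.png')
for i in range(4):
    for q in manip.silhouettes('offcut%d_c'%i,p)[:1]:
        v,u=np.nonzero(q['pixels']); print(i,round(q['conf'],2),np.round(q['rect']),u.mean().round(1),v.mean().round(1),onz(p,u.mean(),v.mean(),54).round(1))
```

```text
7.85 [489.2676706    0.98594745 226.46963819] [-3.14158875e+00  1.37459852e-03  1.19705379e-03]
0 0.67 [249. 209.  40.  58.] 266.9 237.0 [478.2  53.3  54. ]
1 0.84 [316. 220.  33.  49.] 332.3 243.3 [472.5  -3.7  54. ]
2 0.93 [388. 199.  39.  50.] 406.6 224.3 [489.7 -67.7  54. ]
3 0.64 [189. 224.  39.  49.] 206.5 246.5 [469.5 106.7  54. ]
```

View pics/w4.png

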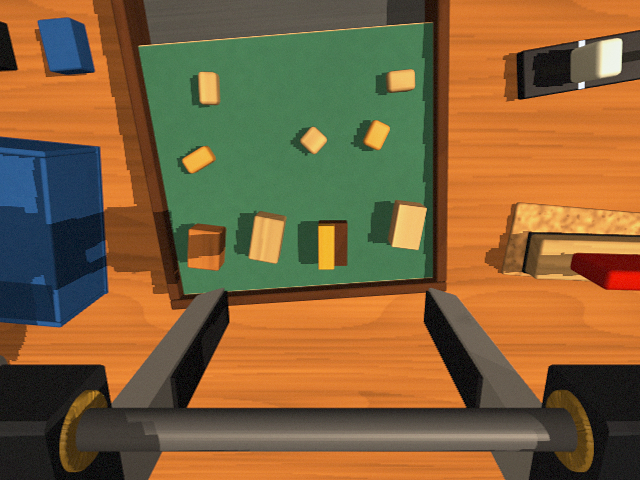

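```bash
cat >> h.py <<'E'
from scipy.optimize import differential_evolution
def fit(p,mask,dims,z0,x0,yaw_c=0,yaw_r=50,r=15):
    """pose x,y,yaw(deg) of a box standing on z0 whose projected hull best covers mask"""
    S=np.array([[i,j,k] for i in(-.5,.5) for j in(-.5,.5) for k in(0,1)])*dims
    def cost(q):
        c,s=np.cos(np.radians(q[2])),np.sin(np.radians(q[2]))
        X=S@np.array([[c,s,0],[-s,c,0],[0,0,1]])+[q[0],q[1],z0]
        m=np.zeros(mask.shape,np.uint8); cv2.fillConvexPoly(m,np.round(cv2.convexHull(proj(p,X).astype(np.float32))*16).astype(np.int32),1,shift=4)
        m=m>0; return 1-(m&mask).sum()/max(1,(m|mask).sum())
    o=differential_evolution(cost,[(x0[0]-r,x0[0]+r),(x0[1]-r,x0[1]+r),(yaw_c-yaw_r,yaw_c+yaw_r)],maxiter=40,popsize=12,seed=1,tol=1e-4)
    return o.x.round(1),round(1-o.fun,2)
DIM={0:(40,26,24),1:(40,26,24),2:(38,24,24),3:(36,28,24),4:(40,28,24),5:(38,26,24)}
E
python3 - <<'E'
from h import *
p=shot('wrist')
for i,x0 in {0:(476,54),1:(471,-3),2:(488,-68),3:(468,107)}.items():
    q=manip.silhouettes('offcut%d_c'%i,p)[0]; print(i,fit(p,q['pixels'],DIM[i],34,x0))
c=[onz(p,u,v,34)[:2].round(1) for u,v in[(140,45),(433,22),(184,294),(432,278)]];print('deck corners fl fr nl nr',c)
b=manip.silhouettes('bin',p)[0];print('bin',b['rect'],[onz(p,u,v,80)[:2].round() for u,v in[(101,147),(62,326),(106,292)]])
rel(480,54,43,-10)
E
```

```text
0 (array([476.4,  54.2, -12.2]), np.float64(0.91))
1 (array([ 4.689e+02, -4.200e+00, -4.000e-01]), np.float64(0.88))
2 (array([488.1, -69.3,  -7.5]), np.float64(0.92))
3 (array([473.5, 108.2,   9.2]), np.float64(0.0))
deck corners fl fr nl nr [array([635.3, 151.3]), array([651.6, -85.3]), array([417.1, 137.5]), array([ 433.2, -100.2])]
bin [0.0, 139.7, 108.5, 192.7] [array([557., 171.]), array([407., 228.]), array([439., 185.])]
to [480, 54, 43] rel [ -9.8 -53.8 184.4] roll 10.0
```

Call:
{"method": "send_rows", "body": {"newtons": 20, "series": [[[0.55,-6,-25,30,7],[0.55,-13,-53,70,12],[0.52,-13,-53,115,12],[0.52,-13,-53,150,12],[0.52,-13,-53,175,12],[0.52,-13,-53,183,12],[0.52,-13,-53,183,12],[0.1,-13,-53,183,12],[0.1,-13,-53,183,12],[0.1,-13,-53,183,12]]]}}

```text
clock: 9.4
eef_pos: [476.9, 53.4, 44.9]
eef_rot: [-3.141, -0.001, -0.21]
wrist_force: [0.1, -0.6, -0.4]
finger_gap: 28.2
```

Run:
```python
from h import *
s=st();print(s['finger_gap'],s['wrist_force'],s['eef_pos']); rel(484,300,125,0)
```

```text
28.215638440056527 [ 0.12068123 -0.59769245 -0.35221949] [476.94200674  53.44640055  44.8889975 ]
to [484, 300, 125] rel [ -44.4 -242.6  -80.1] roll -12.0
```

Call:
{"method": "send_rows", "body": {"series": [[[0.1,0,0,0,0],[0.1,0,0,-35,0],[0.1,0,0,-80,0],[0.1,-7,-42,-90,0],[0.1,-15,-85,-90,-6],[0.1,-24,-130,-90,-12],[0.1,-33,-175,-90,-12],[0.1,-40,-215,-90,-12],[0.1,-44,-243,-90,-12],[0.1,-44,-243,-90,-12]]]}}

```text
clock: 10.4
eef_pos: [483.8, 303.1, 134.2]
eef_rot: [-3.141, 0.0, 0.003]
wrist_force: [-0.1, -0.5, -0.4]
finger_gap: 26.1
```

Run:
```python
from h import *
s=st();print(s['finger_gap'],s['eef_pos'])
p=shot('wrist');save(p,'w5.png')
for i in (4,5):
    for q in manip.silhouettes('offcut%d_c'%i,p)[:1]:
        v,u=np.nonzero(q['pixels']);x=onz(p,u.mean(),v.mean(),14); print(i,round(q['conf'],2),np.round(q['rect']),x.round(1),fit(p,q['pixels'],DIM[i],0,x))
b=manip.silhouettes('bin',p)[0];print(b['rect'])
print(proj(p,[[484+i*75,301+j*75,80] for i in(-1,1) for j in(-1,1)]).round())
```

```text
26.135314321165374 [483.81347883 303.10578201 134.23027552]
5 0.65 [321.   0.  43.  45.] [629.7 293.1  14. ] (array([638.1, 293.4,   2.2]), np.float64(0.97))
[205.1, 123.4, 281.2, 258.0]
[[448. 383.]
 [212. 382.]
 [472. 139.]
 [191. 138.]]
```

View pics/w5.png

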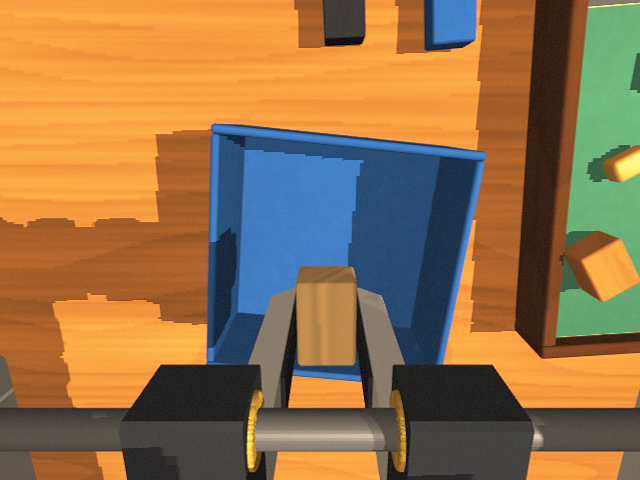

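Call:
{"method": "send_rows", "body": {"series": [[[0.1,0,5,35,0],[0.1,0,5,60,0],[0.1,0,5,60,0],[0.55,0,5,60,0],[0.55,0,5,60,0],[0.55,0,5,20,0],[0.55,0,30,-25,0],[0.55,0,80,-60,0],[0.55,0,130,-80,0],[0.55,0,170,-80,0]]]}}

```text
clock: 11.6
eef_pos: [484.9, 134.0, 217.9]
eef_rot: [-3.14, -0.006, 0.001]
wrist_force: [0.7, -0.3, 0.5]
finger_gap: 51.5
```

Call:
{"method": "send_rows", "body": {"series": [[[0.55,-10,30,0,0],[0.55,-10,30,0,0],[0.55,-10,30,0,0]]]}}

```text
clock: 11.9
eef_pos: [474.6, 104.9, 215.2]
eef_rot: [-3.141, -0.002, -0.002]
wrist_force: [-0.5, 0.2, -0.1]
finger_gap: 51.7
```

Run:
```python
from h import *
s=st();print(s['clock'],s['finger_gap'],s['eef_pos'],s['eef_rot'])
p=shot('wrist');save(p,'w6.png')
for i in (3,1,2,0):
    for q in manip.silhouettes('offcut%d_c'%i,p)[:2]:
        v,u=np.nonzero(q['pixels']);x=onz(p,u.mean(),v.mean(),50); print(i,round(q['conf'],2),np.round(q['rect']),x.round(1),fit(p,q['pixels'],DIM[i],34,x))
```

```text
11.9 51.73216675834577 [474.57018301 104.91523997 215.23267585] [-3.14112656e+00 -2.33412726e-03 -1.63416340e-03]
3 0.63 [286. 196.  47.  56.] [476.9 119.6  50. ] (array([476.4, 119.5,  34.7]), np.float64(0.93))
3 0.54 [301. 132.  35.  22.] [543.8 110.9  50. ] (array([536.9, 111.6, -46.5]), np.float64(0.34))
1 0.76 [435. 207.  38.  48.] [471.   -0.9  50. ] (array([469.6,  -1.3,   5.6]), np.float64(0.81))
1 0.51 [323.  50.  23.  36.] [599.7  97.9  50. ] (array([591.5, 100. , -31.1]), np.float64(0.32))
2 0.77 [508. 184.  52.  54.] [488.7 -67.2  50. ] (array([487.9, -68.4, -10. ]), np.float64(0.93))
0 0.85 [ 97. 185.  45.  48.] [490.8 278.8  50. ] (array([490.6, 279.9,  14.2]), np.float64(0.8))
0 0.4 [508. 186.  52.  54.] [488.8 -67.6  50. ] (array([488. , -68.5, -15.3]), np.float64(0.86))
```

View pics/w6.png

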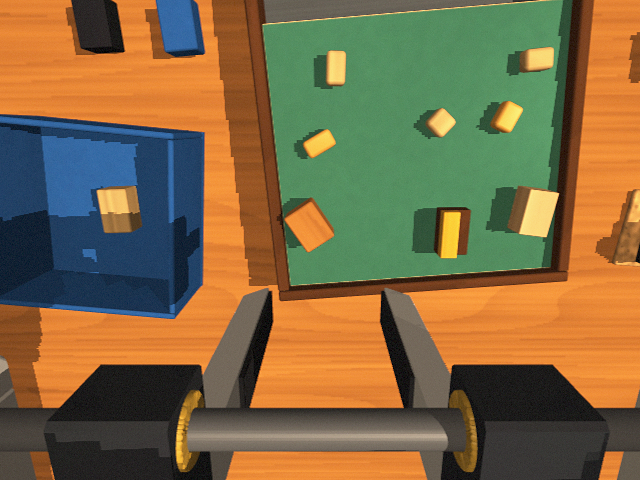

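Call:
{"method": "send_rows", "body": {"series": [[[0.55,2,-15,20,-8.5],[0.55,2,-15,50,-17],[0.55,2,-15,90,-25.5],[0.55,2,-15,125,-34],[0.55,2,-15,150,-35],[0.55,2,-15,159,-35],[0.55,2,-15,159,-35],[0.1,2,-15,159,-35],[0.1,2,-15,159,-35],[0.1,2,-15,159,-35]]]}}

```text
clock: 13.15
eef_pos: [476.5, 120.3, 55.3]
eef_rot: [3.141, -0.001, 0.61]
wrist_force: [0.0, 0.5, 0.2]
finger_gap: 31.2
```

Run:
```python
from h import *
s=st();print(s['finger_gap'],s['wrist_force'],s['eef_pos']); rel(500,305,140,0)
```

```text
31.179733747847628 [0.02128133 0.54236227 0.20589512] [476.49044266 120.28714318  55.26872503]
to [500, 305, 140] rel [ 125.2 -137.9  -84.7] roll 35.0
```

Call:
{"method": "send_rows", "body": {"series": [[[0.1,0,0,0,0],[0.1,0,0,-40,0],[0.1,0,0,-80,0],[0.1,33,-33,-85,8],[0.1,66,-66,-85,16],[0.1,100,-100,-85,24],[0.1,130,-130,-85,32],[0.1,139,-140,-75,35],[0.1,139,-140,-45,35],[0.1,139,-140,-30,35]]]}}

```text
clock: 14.15
eef_pos: [508.9, 314.5, 82.5]
eef_rot: [3.14, 0.002, 0.0]
wrist_force: [-0.2, 0.0, -0.7]
finger_gap: 28.0
```

Call:
{"method": "send_rows", "body": {"series": [[[0.6,0,0,0,0],[0.6,0,0,0,0],[0.6,0,0,-40,0],[0.6,0,0,-65,0],[0.6,0,45,-75,0],[0.6,0,90,-75,0],[0.6,0,135,-75,0],[0.6,0,180,-75,0],[0.6,-20,225,-75,0],[0.6,-35,270,-75,0]]]}}

```text
clock: 15.15
eef_pos: [474.2, 42.6, 161.4]
eef_rot: [-3.142, -0.002, -0.001]
wrist_force: [1.4, -0.5, 0.5]
finger_gap: 56.4
```

Run:
```python
from h import *
s=st();print(s['clock'],s['finger_gap'],s['wrist_force'],s['eef_pos'],s['eef_rot']); rel(469.2,-2.7,44,2)
```

```text
15.15 56.36850919163962 [ 1.40284914 -0.52110301  0.45041528] [474.24780688  42.61974362 161.39118747] [-3.14156036e+00 -2.48559979e-03 -8.12074990e-04]
to [469, -3, 44] rel [ -5.3  45.3 117.4] roll -2.0
```

Call:
{"method": "send_rows", "body": {"series": [[[0.6,-5,40,5,-2],[0.6,-5,45,40,-2],[0.55,-5,45,80,-2],[0.55,-5,45,110,-2],[0.55,-5,45,118,-2],[0.55,-5,45,118,-2],[0.1,-5,45,118,-2],[0.1,-5,45,118,-2],[0.1,-5,45,118,-2],[0.1,-5,45,118,-2]]]}}

```text
clock: 16.15
eef_pos: [470.1, -0.5, 42.4]
eef_rot: [3.141, -0.001, 0.035]
wrist_force: [-1.9, -0.3, 6.9]
finger_gap: 25.8
```

Run:
```python
from h import *
s=st();print(s['finger_gap'],s['wrist_force'],s['eef_pos']); rel(455,300,140,0)
```

```text
25.826393856890142 [-1.86479425 -0.26577601  6.92074447] [470.09478676  -0.50496679  42.43414345]
to [455, 300, 140] rel [  -4.6 -300.8  -97.6] roll 2.0
```

Call:
{"method": "send_rows", "body": {"series": [[[0.1,0,0,-30,0],[0.1,0,0,-70,0],[0.1,0,-35,-98,0],[0.1,-1,-83,-98,2],[0.1,-2,-131,-98,2],[0.1,-3,-179,-98,2],[0.1,-4,-227,-98,2],[0.1,-5,-270,-98,2],[0.1,-5,-301,-80,2],[0.1,-5,-301,-45,2]]]}}

```text
clock: 17.15
eef_pos: [454.9, 304.1, 88.2]
eef_rot: [-3.139, -0.004, 0.003]
wrist_force: [1.1, -0.6, -1.7]
finger_gap: 26.1
```

Call:
{"method": "send_rows", "body": {"series": [[[0.1,0,0,5,0],[0.1,0,0,5,0],[0.6,0,0,5,0],[0.6,0,0,5,0],[0.6,0,0,-40,0],[0.6,0,25,-60,-8],[0.6,0,70,-65,-16],[0.6,0,115,-65,-24],[0.6,0,160,-65,-32],[0.6,0,205,-65,-40]]]}}

```text
clock: 18.15
eef_pos: [454.6, 98.7, 153.2]
eef_rot: [3.14, -0.002, 0.686]
wrist_force: [-0.3, 0.4, 0.9]
finger_gap: 56.3
```

Run:
```python
from h import *
s=st();print(s['clock'],s['finger_gap'],s['wrist_force'],s['eef_pos'],s['eef_rot']); rel(488,-69,44,81)
```

```text
18.15 56.318700789647465 [-0.27489642  0.42727606  0.91050135] [454.63258341  98.70211754 153.2170912 ] [ 3.14035413e+00 -1.96496633e-03  6.85820441e-01]
to [488, -69, 44] rel [-80.6 150.8 109.2] roll -41.7
```

Call:
{"method": "send_rows", "body": {"series": [[[0.65,-20,38,0,-8.5],[0.65,-40,76,0,-17],[0.65,-60,114,20,-25.5],[0.65,-81,151,50,-34],[0.65,-81,151,80,-41.7],[0.65,-81,151,103,-41.7],[0.65,-81,151,107,-41.7],[0.65,-81,151,107,-41.7],[0.2,-81,151,107,-41.7],[0.1,-81,151,107,-41.7]]]}}

```text
clock: 19.15
eef_pos: [487.5, -67.6, 46.4]
eef_rot: [3.139, 0.0, 1.408]
wrist_force: [0.4, -0.1, 0.1]
finger_gap: 48.7
```

Call:
{"method": "send_rows", "body": {"series": [[[0.1,0,0,0,0],[0.1,0,0,0,0]]]}}

```text
clock: 19.35
eef_pos: [487.1, -67.6, 45.7]
eef_rot: [3.14, -0.0, 1.409]
wrist_force: [-2.2, 0.6, 7.5]
finger_gap: 37.9
```

Run:
```python
from h import *
s=st();print(s['finger_gap'],s['wrist_force'],s['eef_pos'],s['eef_rot']); rel(480,290,140,81);rel(480,290,140,1)
```

```text
37.86304524023407 [-2.22643223  0.61675082  7.5309239 ] [487.13958312 -67.63576962  45.73474373] [ 3.14016657e+00 -5.77438209e-06  1.40859476e+00]
to [480, 290, 140] rel [351.8 -64.7 -94.4] roll -0.3
to [480, 290, 140] rel [351.8 -64.7 -94.4] roll 79.7
```

Call:
{"method": "send_rows", "body": {"series": [[[0.1,0,0,-30,0],[0.1,0,0,-70,0],[0.1,30,-5,-100,0],[0.1,78,-14,-100,0],[0.1,126,-23,-100,0],[0.1,174,-32,-100,0],[0.1,222,-41,-100,0],[0.1,270,-50,-100,0],[0.1,318,-59,-100,0],[0.1,352,-65,-90,0]]]}}

```text
clock: 20.35
eef_pos: [479.2, 293.3, 136.0]
eef_rot: [3.14, -0.002, 1.41]
wrist_force: [0.7, -0.2, -0.4]
finger_gap: 37.6
```

Call:
{"method": "send_rows", "body": {"series": [[[0.1,0,0,30,0],[0.1,0,0,50,0],[0.1,0,0,50,0],[0.65,0,0,50,0],[0.65,0,0,50,0],[0.65,0,0,10,0],[0.65,0,20,-30,8],[0.65,0,40,-60,16],[0.65,0,40,-70,24],[0.65,0,40,-70,32]]]}}

```text
clock: 21.35
eef_pos: [520.1, 283.7, 208.4]
eef_rot: [3.14, -0.005, 0.843]
wrist_force: [-0.1, 0.2, -0.5]
finger_gap: 60.7
```

Call:
{"method": "send_rows", "body": {"series": [[[0.65,0,0,0,8.5],[0.65,0,0,0,17],[0.65,0,0,0,25.5],[0.65,0,0,0,34],[0.65,0,0,0,42],[0.65,0,0,0,49],[0.65,0,0,0,49],[0.65,0,0,0,49]]]}}

```text
clock: 22.15
eef_pos: [519.0, 283.6, 205.8]
eef_rot: [-3.141, -0.001, -0.002]
wrist_force: [-0.5, -0.1, -0.4]
finger_gap: 61.2
```

Run:
```python
from h import *
s=st();print(s['clock'],s['finger_gap'],s['eef_pos'],s['eef_rot'])
p=shot('wrist');save(p,'w7.png')
for i in (4,5):
    for q in manip.silhouettes('offcut%d_c'%i,p)[:1]:
        v,u=np.nonzero(q['pixels']);x=onz(p,u.mean(),v.mean(),14); print(i,round(q['conf'],2),np.round(q['rect']),x.round(1),fit(p,q['pixels'],DIM[i],0,x))
```

```text
22.15 61.214988748457685 [519.03611334 283.64124308 205.81199756] [-3.14096381e+00 -1.17608190e-03 -1.74539357e-03]
4 0.67 [374.  54.  44.  54.] [637.  225.7  14. ] (array([635.7, 225.9,   2.1]), np.float64(0.91))
5 0.62 [299.  58.  32.  46.] [638.6 293.7  14. ] (array([6.378e+02, 2.937e+02, 5.000e-01]), np.float64(0.95))
```

View pics/w7.png

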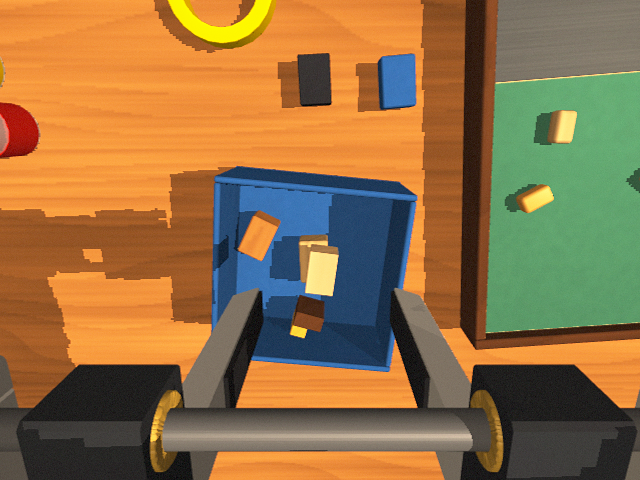

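Call:
{"method": "send_rows", "body": {"series": [[[0.55,40,-4,20,0],[0.55,80,-8,40,0],[0.55,119,-10,70,0],[0.55,119,-10,110,0],[0.55,119,-10,150,0],[0.55,119,-10,184,0],[0.55,119,-10,193,0],[0.55,119,-10,193,0],[0.2,119,-10,193,0],[0.1,119,-10,193,0]]]}}

```text
clock: 23.3
eef_pos: [638.5, 293.4, 13.3]
eef_rot: [-3.141, -0.002, -0.005]
wrist_force: [0.6, 0.6, 0.5]
finger_gap: 38.8
```

Call:
{"method": "send_rows", "body": {"series": [[[0.1,0,0,0,0],[0.1,0,0,0,0],[0.1,0,0,-40,0],[0.1,0,0,-85,0],[0.1,0,0,-125,0],[0.1,-40,0,-125,0],[0.1,-85,0,-125,0],[0.1,-118,0,-125,0],[0.1,-118,0,-110,0],[0.1,-118,0,-80,0]]]}}

```text
clock: 24.3
eef_pos: [520.9, 294.5, 93.8]
eef_rot: [-3.139, -0.005, -0.004]
wrist_force: [-0.3, -0.5, -1.4]
finger_gap: 26.0
```

Call:
{"method": "send_rows", "body": {"series": [[[0.1,0,18,10,0],[0.1,0,18,10,0],[0.55,0,18,10,0],[0.55,0,18,10,0],[0.55,0,18,-40,0],[0.55,35,40,-50,0],[0.55,75,68,-50,1],[0.55,115,68,-40,1],[0.55,115,68,0,1],[0.55,115,68,40,1]]]}}

```text
clock: 25.3
eef_pos: [636.1, 225.3, 51.8]
eef_rot: [-3.141, -0.003, -0.023]
wrist_force: [0.6, 0.2, -0.1]
finger_gap: 51.9
```

Call:
{"method": "send_rows", "body": {"series": [[[0.55,0,0,30,0],[0.55,0,0,42,0],[0.55,0,0,42,0],[0.1,0,0,42,0],[0.1,0,0,42,0],[0.1,0,0,42,0],[0.1,0,0,42,0],[0.1,0,0,0,0],[0.1,0,0,-40,0],[0.1,0,0,-85,0]]]}}

```text
clock: 26.3
eef_pos: [634.1, 225.0, 137.9]
eef_rot: [3.141, 0.001, -0.023]
wrist_force: [0.0, -0.1, -0.0]
finger_gap: 28.9
```

Call:
{"method": "send_rows", "body": {"series": [[[0.1,-40,-13,0,0],[0.1,-85,-26,0,0],[0.1,-130,-40,0,0],[0.1,-175,-55,0,0],[0.1,-187,-63,20,0],[0.1,-187,-63,45,0],[0.1,-187,-63,45,0],[0.55,-187,-63,45,0],[0.55,-187,-63,45,0],[0.55,-187,-63,0,0]]]}}

```text
clock: 27.3
eef_pos: [447.6, 291.0, 133.9]
eef_rot: [3.138, 0.007, -0.023]
wrist_force: [0.8, 0.3, 0.2]
finger_gap: 49.0
```

Call:
{"method": "send_rows", "body": {"series": [[[0.55,20,0,-40,0],[0.55,40,0,-80,0],[0.55,40,0,-90,0],[0.55,40,0,-90,0]]]}}

```text
clock: 27.7
eef_pos: [489.7, 291.4, 228.8]
eef_rot: [-3.14, -0.003, -0.023]
wrist_force: [-0.5, 0.1, -0.4]
finger_gap: 51.4
```

Run:
```python
from h import *
s=st();print(s['clock'],s['finger_gap'],s['eef_pos'],s['eef_rot'])
p=shot('wrist');save(p,'w8.png')
rel(440,-150,240,75)
```

```text
27.7 51.42220199364961 [489.7394362  291.38181224 228.83078076] [-3.13987212e+00 -3.07563416e-03 -2.34209329e-02]
to [440, -150, 240] rel [-38.7 442.2 -13.2] roll -76.3
```

View pics/w8.png

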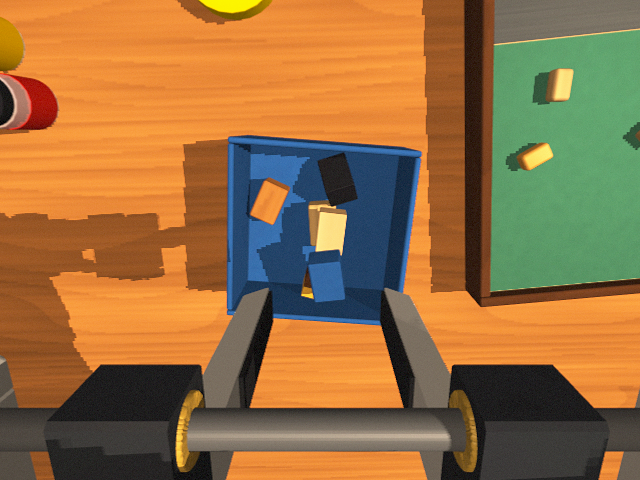

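Call:
{"method": "send_rows", "body": {"series": [[[0.6,-2,48,0,-8],[0.6,-4,96,0,-16],[0.6,-6,144,0,-24],[0.6,-8,192,0,-32],[0.6,-10,240,0,-40],[0.6,-12,288,0,-48],[0.6,-14,336,0,-56],[0.6,-16,384,0,-64],[0.6,-18,432,0,-72],[0.6,-20,480,0,-80]]]}}

```text
clock: 28.75
eef_pos: [459.6, -155.5, 225.4]
eef_rot: [-3.139, -0.0, 1.306]
wrist_force: [1.0, -0.8, 0.5]
finger_gap: 56.4
```

Call:
{"method": "send_rows", "body": {"series": [[[0.6,45,0,0,-7],[0.6,75,0,0,-7],[0.6,75,0,0,-7],[0.6,75,0,0,-7]]]}}

```text
clock: 29.15
eef_pos: [480.2, -81.6, 225.7]
eef_rot: [-3.14, -0.0, 1.424]
wrist_force: [-0.6, -0.2, 0.0]
finger_gap: 56.3
```

Run:
```python
from h import *
s=st();print(s['clock'],s['finger_gap'],s['eef_pos'],s['eef_rot'])
```

```text
29.15 56.33839256503622 [480.22091102 -81.64162158 225.68087852] [-3.13951548e+00 -5.15137817e-05  1.42380919e+00]
```

Call:
{"method": "send_rows", "body": {"series": [[[0.6,-45,0,0,-5],[0.6,-90,0,0,-6],[0.6,-135,1,5,-6],[0.6,-182,2,10,-6],[0.6,-182,2,10,-6],[0.6,-182,2,10,-6]]]}}

```text
clock: 29.75
eef_pos: [455.1, -263.1, 216.0]
eef_rot: [-3.14, -0.001, 1.525]
wrist_force: [0.5, -0.0, -0.4]
finger_gap: 56.3
```

Run:
```python
from h import *
s=st();print(s['clock'],s['finger_gap'],s['eef_pos'],s['eef_rot'])
p=shot('wrist');save(p,'w9.png')
for n in('scraper_c','scraper_pad'):
    q=manip.silhouettes(n,p)
    for q in q[:1]: print(n,q['conf'],np.round(q['rect']))
```

```text
29.75 56.260191256313874 [ 455.11078234 -263.09767439  215.97813353] [-3.14014274e+00 -9.07749590e-04  1.52519480e+00]
scraper_c 0.65 [298. 149.  49. 144.]
scraper_pad 0.79 [290. 124.  84. 174.]
```

View pics/w9.png

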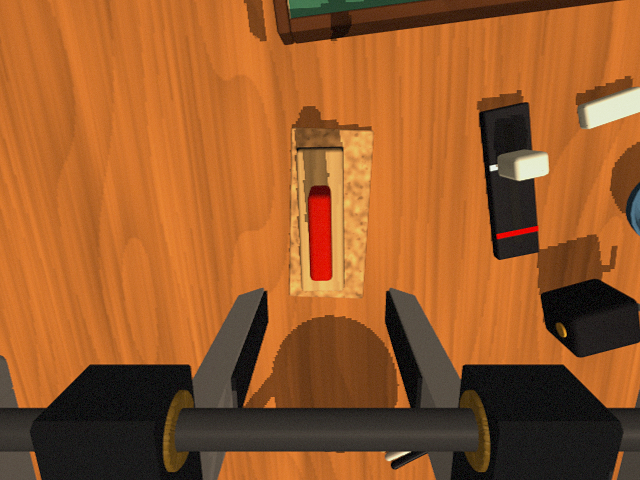

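```bash
python3 - <<'E'
from h import *
p=shot('wrist')
def g(n,cs,z):
    c=np.array([onz(p,u,v,z)[:2] for u,v in cs]); a=(c[0]+c[1]-c[2]-c[3])/2
    print(n,c.round(1).tolist(),'ctr',c.mean(0).round(1),'len',np.linalg.norm(a).round(1),'wid',np.linalg.norm(c[1]-c[0]).round(1),np.linalg.norm(c[2]-c[3]).round(1),'yaw',np.degrees(np.arctan2(-a[0],a[1])).round(1))
g('pad',[(291,128),(373,130),(363,297),(291,295)],6)
g('foot',[(298,150),(344,150),(343,289),(299,290)],34)
g('hand',[(310,187),(331,187),(331,279),(310,279)],86)
rel(455,-262,70)
E
python3 - <<'E'
import cv2;i=cv2.imread('pics/w9.png')[110:310,260:400];cv2.imwrite('pics/w9c.png',cv2.resize(i,None,fx=3,fy=3,interpolation=cv2.INTER_CUBIC))
E
```

```text
pad [[426.7, -177.9], [500.4, -182.8], [488.6, -345.0], [415.9, -339.7]] ctr [ 457.9 -261.4] len 162.4 wid 73.8 72.9 yaw -4.0
foot [[433.8, -196.1], [472.6, -197.7], [467.9, -324.0], [426.8, -323.2]] ctr [ 450.3 -260.2] len 126.8 wid 38.9 41.1 yaw -2.7
hand [[444.6, -220.5], [460.1, -221.2], [457.2, -293.7], [440.7, -293.0]] ctr [ 450.7 -257.1] len 72.6 wid 15.5 16.6 yaw -2.7
to [455, -262, 70] rel [ -0.6  -1.2 147. ] roll 0.0
```

View pics/w9c.png

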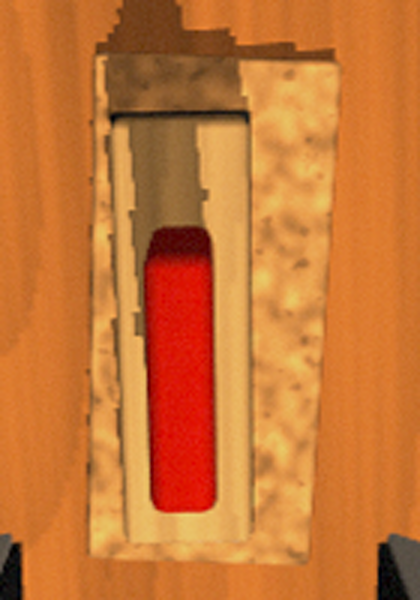

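Call:
{"method": "send_rows", "body": {"newtons": 45, "series": [[[0.6,3,-4,40,-1],[0.6,3,-4,85,-1],[0.6,3,-4,130,-1],[0.6,3,-4,160,-1],[0.6,3,-4,168,-1],[0.6,3,-4,168,-1],[0.1,3,-4,168,-1],[0.1,3,-4,168,-1],[0.1,3,-4,168,-1],[0.1,3,-4,168,-1]]]}}

```text
clock: 30.95
eef_pos: [452.4, -259.4, 49.6]
eef_rot: [3.141, 0.001, 1.545]
wrist_force: [0.3, 1.0, -0.0]
finger_gap: 27.8
```

Call:
{"method": "send_rows", "body": {"series": [[[0.1,0,0,0,0],[0.1,0,0,0,0],[0.1,0,0,0,0],[0.1,0,0,-10,0],[0.1,0,0,-40,0],[0.1,0,0,-80,0],[0.1,0,0,-80,0]]]}}

```text
clock: 31.65
eef_pos: [453.9, -260.4, 134.0]
eef_rot: [3.135, 0.004, 1.545]
wrist_force: [0.9, 0.4, -1.0]
finger_gap: 18.1
```

Run:
```python
from h import *
s=st();print(s['clock'],s['finger_gap'],s['wrist_force'],s['eef_pos'],s['eef_rot'])
p=shot('wrist');
q=manip.silhouettes('scraper_c',p)
for q in q[:1]: print(q['conf'],np.round(q['rect']))
save(p,'w10.png')
```

```text
31.65 18.05288555387804 [ 0.85160279  0.37119161 -0.96318758] [ 453.92265841 -260.37324983  133.99954568] [3.1349561  0.00409544 1.54491379]
0.62 [285. 167.  84. 243.]
```

```bash
cat >> h.py <<'E'
BC=np.array([534.3,25.8]);by=np.radians(3.9);BX=np.array([np.cos(by),np.sin(by)]);BY=np.array([-BX[1],BX[0]])
def b2w(x,y): return BC+BX*x+BY*y
def w2b(w): d=np.asarray(w)[:2]-BC; return np.array([d@BX,d@BY])
E
python3 - <<'E'
from h import *
s=st(); p=manip.camera('wrist')
for pos,px in [((489.27,.99,226.47),[(208,88),(401,80),(313,140),(376,134),(198,160)]),((474.57,104.92,215.23),[(336,68),(537,58),(441,123),(507,117),(319,143)])]:
    T=np.eye(4);T[:3,:3]=R.from_euler('xyz',[np.pi,0,0]).as_matrix();T[:3,3]=pos;p['pose']=T@np.array(p['T_tool_cam'])
    print([w2b(onz(p,u,v,43)).round().tolist() for u,v in px])
for x,y in[(-80,-52),(-80,52),(105,-52)]: print(b2w(x,y)); 
rel(*b2w(-80,-53),135,93.9)
E
```

```text
[[73.0, 68.0], [69.0, -89.0], [27.0, -14.0], [28.0, -67.0], [17.0, 85.0]]
[[72.0, 68.0], [69.0, -87.0], [26.0, -14.0], [27.0, -67.0], [17.0, 85.0]]
[458.02205281 -31.52080575]
[450.94846258  72.23835925]
[642.59364439 -18.93797698]
to [458, -33, 135] rel [226.6   0.4  -6.6] roll -5.4
```

Call:
{"method": "send_rows", "body": {"series": [[[0.1,30,0,0,-1],[0.1,70,0,0,-2],[0.1,110,0,0,-3],[0.1,150,0,0,-4],[0.1,190,0,0,-5.4],[0.1,220,0,0,-5.4],[0.1,233,0,0,-5.4],[0.1,233,0,20,-5.4],[0.1,233,0,40,-5.4],[0.1,233,0,48,-5.4]]]}}

```text
clock: 32.8
eef_pos: [457.0, -26.5, 78.6]
eef_rot: [-3.138, -0.001, 1.639]
wrist_force: [0.8, 0.2, -1.9]
finger_gap: 18.0
```

Call:
{"method": "send_rows", "body": {"series": [[[0.1,0,0,4,0],[0.1,0,0,7,0],[0.1,0,0,8,0],[0.1,0,0,8,0]]]}}

```text
clock: 33.2
eef_pos: [457.3, -26.8, 76.3]
eef_rot: [-3.139, 0.0, 1.639]
wrist_force: [-33.6, 2.6, 61.8]
finger_gap: 17.6
```

Run:
```python
from h import *
s=st();print(s['clock'],s['finger_gap'],s['wrist_force'],s['eef_pos'],np.degrees(s['eef_rot']),w2b(s['eef_pos']))
p=shot('wrist');save(p,'w11.png')
rel(*b2w(106,-48),77)
```

```text
33.2 17.61307789830647 [-33.57167739   2.56406387  61.81127861] [457.2587909  -26.77580803  76.25427651] [-1.79852218e+02  7.70141240e-03  9.39042312e+01] [-80.43876201 -47.21407689]
to [643, -15, 77] rel [ -0.8 186.4  -1.2] roll 0.0
```

View pics/w11.png

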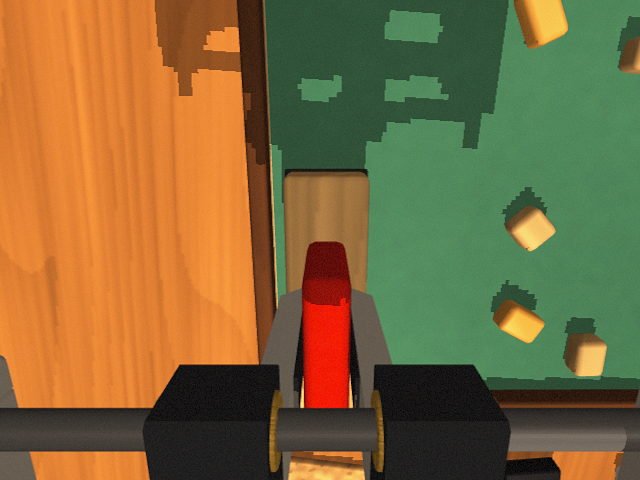

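Call:
{"method": "send_rows", "body": {"series": [[[0.1,0,0,-4,0],[0.1,0,0,-6,0],[0.1,0,0,-6,0]]]}}

```text
clock: 33.55
eef_pos: [458.4, -26.6, 79.1]
eef_rot: [3.141, 0.0, 1.639]
wrist_force: [-0.1, -0.2, -2.1]
finger_gap: 17.8
```

Call:
{"method": "send_rows", "body": {"series": [[[0.1,0,15,1,0],[0.1,0,35,1,0],[0.1,0,55,1,0],[0.1,0,75,1,0],[0.1,0,95,1,0],[0.1,0,115,1,0],[0.1,0,135,1,0],[0.1,0,155,1,0],[0.1,0,172,1,0],[0.1,0,185,1,0]]]}}

```text
clock: 34.55
eef_pos: [643.4, -13.8, 76.9]
eef_rot: [-3.141, -0.0, 1.639]
wrist_force: [-1.1, -0.6, -0.7]
finger_gap: 17.8
```

Call:
{"method": "send_rows", "body": {"series": [[[0.1,0,2,0,0],[0.1,0,2,0,0],[0.1,0,2,-15,0],[0.1,0,2,-55,0],[0.1,25,-30,-60,0],[0.1,60,-65,-60,0],[0.1,97,-105,-60,0],[0.1,97,-150,-60,0],[0.1,97,-185,-60,0],[0.1,97,-185,-60,0]]]}}

```text
clock: 35.55
eef_pos: [448.1, 70.5, 139.0]
eef_rot: [3.141, -0.0, 1.64]
wrist_force: [0.5, -1.0, -1.1]
finger_gap: 17.9
```

Run:
```python
from h import *
s=st();print(s['clock'],s['finger_gap'],s['wrist_force'],s['eef_pos'],np.degrees(s['eef_rot']),w2b(s['eef_pos']))
p=shot('wrist');save(p,'w12.png')
rel(*b2w(-78,50),78)
```

```text
35.55 17.853152787780918 [ 0.45142313 -0.9764543  -1.0621689 ] [448.13455009  70.5387678  138.98532455] [ 1.79993141e+02 -1.02894846e-03  9.39590990e+01] [-82.92299446  50.49573341]
to [453, 70, 78] rel [-0.3  2.5 61.4] roll 0.0
```

View pics/w12.png

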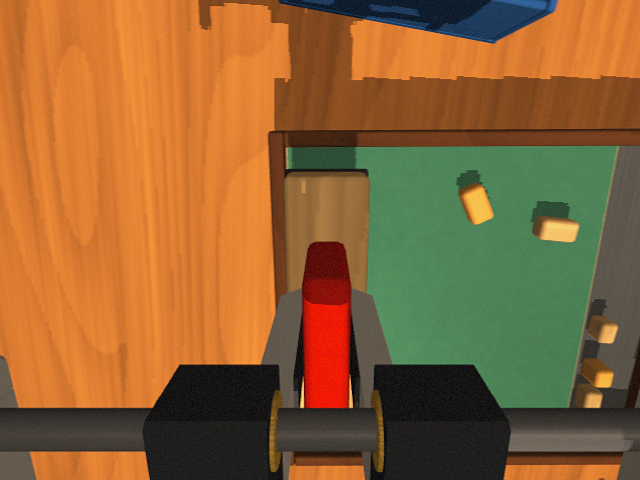

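Call:
{"method": "send_rows", "body": {"series": [[[0.1,0,3,25,0],[0.1,0,3,48,0],[0.1,0,3,57,0],[0.1,0,3,59,0],[0.1,0,3,59,0]]]}}

```text
clock: 36.1
eef_pos: [455.1, 70.6, 79.5]
eef_rot: [3.141, 0.0, 1.639]
wrist_force: [-0.5, -0.3, -1.8]
finger_gap: 17.8
```

Call:
{"method": "send_rows", "body": {"series": [[[0.1,0,15,0,0],[0.1,0,35,0,0],[0.1,0,55,0,0],[0.1,0,75,0,0],[0.1,0,95,0,0],[0.1,0,115,0,0],[0.1,0,135,0,0],[0.1,0,155,0,0],[0.1,0,172,0,0],[0.1,0,187,0,0]]]}}

```text
clock: 37.1
eef_pos: [642.4, 83.4, 80.2]
eef_rot: [3.14, -0.0, 1.639]
wrist_force: [-0.0, 0.7, -2.2]
finger_gap: 17.8
```

Call:
{"method": "send_rows", "body": {"series": [[[0.1,0,2,0,0],[0.1,0,2,0,0],[0.1,0,2,-15,0],[0.1,0,2,-55,0],[0.1,-25,-30,-80,0],[0.1,-65,-65,-100,0],[0.1,-100,-95,-100,0],[0.1,-125,-110,-100,0],[0.1,-125,-110,-100,0],[0.1,-125,-110,-100,0]]]}}

```text
clock: 38.1
eef_pos: [539.7, -49.1, 180.4]
eef_rot: [3.14, 0.0, 1.638]
wrist_force: [-0.2, 0.5, -2.1]
finger_gap: 17.7
```

Run:
```python
from h import *
s=st();print(s['clock'],s['finger_gap'],s['wrist_force'],s['eef_pos'],np.degrees(s['eef_rot']),w2b(s['eef_pos']))
p=shot('wrist')
q=shot('side');c=cv2.resize(q['img'][190:350,200:440],None,fx=2.2,fy=2.2)
im=np.zeros((480+352,640,3),np.uint8);im[:480]=p['img'];im[480:,:528]=c
cv2.imwrite('pics/w13.png',cv2.resize(im,(461,599))[:,:,::-1])
```

```text
38.1 17.657187689783896 [-0.20303263  0.47112775 -2.09065874] [539.69182121 -49.08289044 180.38642874] [1.79895856e+02 1.36869845e-02 9.38403993e+01] [  0.28615369 -75.07620883]
```

View pics/w13.png

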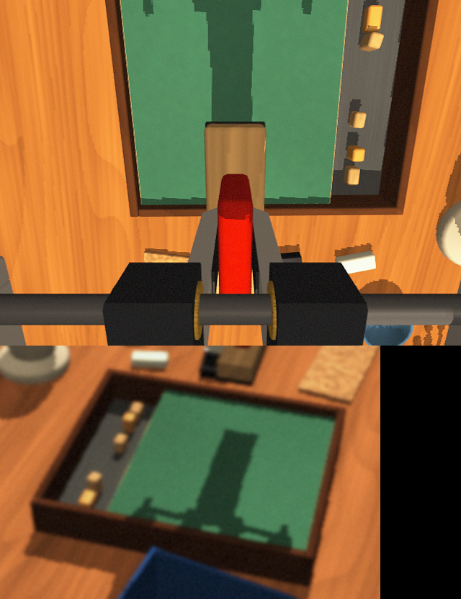

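Run:
```python
from h import *
p=manip.camera('wrist')
def setp(pos,rot):
    T=np.eye(4);T[:3,:3]=R.from_euler('xyz',rot).as_matrix();T[:3,3]=pos;p['pose']=T@np.array(p['T_tool_cam']);return T
def g(n,cs,z):
    c=np.array([onz(p,u,v,z)[:2] for u,v in cs]); a=(c[0]+c[1]-c[2]-c[3])/2
    print(n,'ctr',c.mean(0).round(1),'len',np.linalg.norm(a).round(1),'wid',np.linalg.norm(c[1]-c[0]).round(1),np.linalg.norm(c[2]-c[3]).round(1),'yaw',np.degrees(np.arctan2(-a[0],a[1])).round(1))
setp((455.11,-263.10,215.98),(-3.14014,-.0009,1.5252))
g('pad',[(292,128.3),(372.7,131),(363,297.7),(290,295.3)],6)
g('foot',[(297.3,149.3),(343,150),(342.7,290.3),(303.3,290.3)],34)
T=setp((0,0,0),(np.pi,0,0))
for u,v in[(285,173),(369,173),(327,173)]: print('foot end in tool x,-y', onz(p,u,v,-14.3).round(1))
rel(457,-262,130,86)
```

```text
pad ctr [ 456.6 -263. ] len 162.0 wid 72.5 73.8 yaw -4.5
foot ctr [ 449.7 -261.6] len 127.6 wid 38.5 36.7 yaw -1.7
foot end in tool x,-y [ 63.2  19.7 -14.3]
foot end in tool x,-y [ 63.2 -18.  -14.3]
foot end in tool x,-y [ 63.2   0.9 -14.3]
to [457, -262, 130] rel [-207.7  -97.8   49.2] roll 8.0
```

Call:
{"method": "send_rows", "body": {"series": [[[0.1,-35,-16,0,1],[0.1,-75,-34,0,3],[0.1,-115,-53,0,5],[0.1,-155,-72,20,7],[0.1,-190,-90,50,8.1],[0.1,-206,-97,85,8.1],[0.1,-206,-97,105,8.1],[0.1,-206,-97,118,8.1],[0.1,-206,-97,122,8.1],[0.1,-206,-97,122,8.1]]]}}

```text
clock: 39.25
eef_pos: [457.7, -260.4, 57.1]
eef_rot: [3.141, -0.0, 1.499]
wrist_force: [-0.3, -0.7, -0.2]
finger_gap: 17.8
```

Run:
```python
from h import *
s=st();print(s['clock'],s['finger_gap'],s['wrist_force'],np.degrees(s['eef_rot']))
rel(456.5,-261,49,85.7)
```

```text
39.25 17.813419827051845 [-0.28129307 -0.65111226 -0.24251112] [ 1.79993697e+02 -4.97811225e-05  8.58784569e+01]
to [456, -261, 49] rel [-0.7 -1.2  8.1] roll 0.2
```

Call:
{"method": "send_rows", "body": {"series": [[[0.1,0,-1,3,0],[0.1,0,-1,5,0],[0.1,0,-1,7,0],[0.1,0,-1,8,0],[0.1,0,-1,8,0]]]}}

```text
clock: 39.75
eef_pos: [456.2, -260.9, 48.9]
eef_rot: [3.142, 0.0, 1.498]
wrist_force: [-0.1, -0.2, -1.6]
finger_gap: 17.7
```

Nearly touching, no contact yet; go down gently another 1.5 mm, then release.

Call:
{"method": "send_rows", "body": {"series": [[[0.1,0,0,0.8,0],[0.1,0,0,1.5,0],[0.1,0,0,1.5,0]]]}}

```text
clock: 40.05
eef_pos: [456.3, -260.9, 48.3]
eef_rot: [3.141, 0.0, 1.498]
wrist_force: [-3.6, 3.0, 10.6]
finger_gap: 18.0
```

Call:
{"method": "send_rows", "body": {"series": [[[0.3,0,0,0,0],[0.5,0,0,0,0],[0.55,0,0,0,0],[0.55,0,0,0,0],[0.55,0,0,-30,0],[0.55,0,0,-75,0],[0.55,0,0,-120,0],[0.55,0,0,-165,0],[0.55,0,0,-165,0],[0.55,0,0,-165,0]]]}}

```text
clock: 41.05
eef_pos: [456.3, -261.0, 212.7]
eef_rot: [3.14, 0.001, 1.498]
wrist_force: [-0.1, -1.1, -0.3]
finger_gap: 51.6
```

Run:
```python
from h import *
s=st();print(s['clock'],s['finger_gap'],s['eef_pos'],np.degrees(s['eef_rot']))
p=shot('wrist');i=p['img'][90:330,240:560];cv2.imwrite('pics/w14.png',cv2.resize(i,None,fx=2.5,fy=2.5,interpolation=cv2.INTER_CUBIC)[:,:,::-1])
c=np.array([[456.6,-263]])
rel(625,-219,135,9.8)
```

```text
41.05 51.589197196137455 [ 456.28061574 -260.95113425  212.72874703] [1.79931513e+02 3.96741408e-02 8.58125256e+01]
to [625, -219, 135] rel [ 53.9 165.7  76.4] roll 76.0
```

View pics/w14.png

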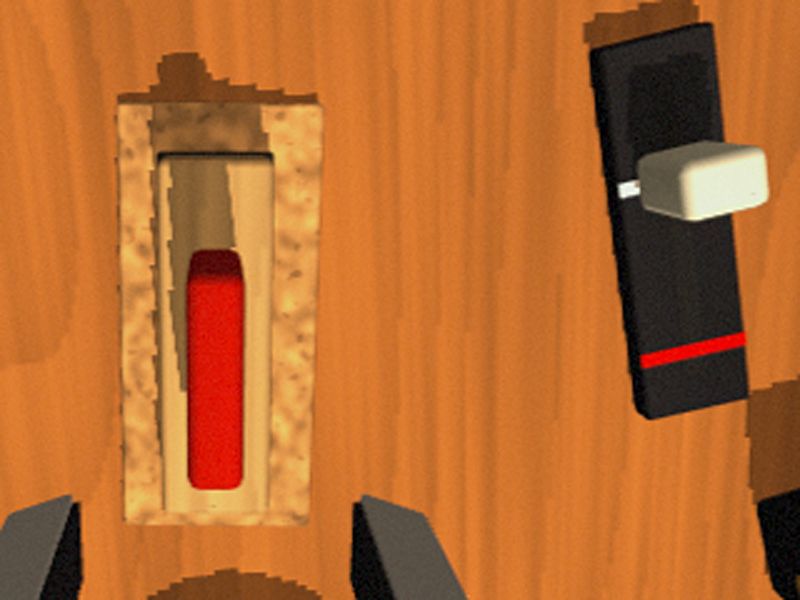

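Call:
{"method": "send_rows", "body": {"series": [[[0.6,6,18,0,8.5],[0.6,12,37,5,17],[0.6,18,55,12,25.5],[0.6,24,74,20,34],[0.6,30,92,30,42.5],[0.6,36,110,40,51],[0.6,42,129,50,59.5],[0.6,48,147,60,68],[0.6,54,165,70,76],[0.6,54,165,76,76]]]}}

```text
clock: 42.1
eef_pos: [625.0, -217.9, 132.9]
eef_rot: [-3.139, 0.003, 0.169]
wrist_force: [-1.4, -0.6, -0.6]
finger_gap: 56.3
```

Run:
```python
from h import *
s=st();print(s['clock'],s['finger_gap'],s['eef_pos'],np.degrees(s['eef_rot']))
p=shot('wrist')
q=manip.silhouettes('dimmer_top',p)[0];print(q['conf'],q['rect'])
rel(623.7,-219,30,9.7)
```

```text
42.1 56.300527006786375 [ 625.01520015 -217.92867063  132.90767265] [-179.86932514    0.18970094    9.66295924]
0.56 [312.5, 226.4, 32.0, 53.3]
to [624, -219, 30] rel [  0.4   0.6 103.6] roll 0.3
```

Call:
{"method": "send_rows", "body": {"newtons": 15, "series": [[[0.6,0,0,40,0],[0.6,0,0,80,0],[0.6,0,0,102,0],[0.6,0,0,102,0],[0.1,0,0,102,0],[0.1,0,0,102,0],[0.1,0,0,102,0],[0.1,0,0,102,0],[0.1,0,10,102,0],[0.1,0,22,102,0]]]}}

```text
clock: 43.2
eef_pos: [628.8, -241.3, 35.1]
eef_rot: [3.141, -0.001, 0.172]
wrist_force: [0.7, 1.3, 3.6]
finger_gap: 19.9
```

Call:
{"method": "send_rows", "body": {"series": [[[0.1,0,12,0,0],[0.1,0,24,0,0],[0.1,0,34,0,0],[0.1,0,41,0,0],[0.1,0,45,0,0],[0.1,0,47,0,0],[0.1,0,47,0,0],[0.1,0,47,0,0]]]}}

```text
clock: 44.0
eef_pos: [636.2, -284.2, 35.0]
eef_rot: [-3.135, 0.002, 0.172]
wrist_force: [-10.4, 25.9, 17.6]
finger_gap: 20.4
```

Run:
```python
from h import *
s=st();print(s['clock'],s['finger_gap'],s['wrist_force'],s['eef_pos'],np.degrees(s['eef_rot']))
m=np.array([627.24,-239.6]);a=np.array([-np.sin(.1697),np.cos(.1697)]);print('slide coord',(s['eef_pos'][:2]-m)@a)
```

```text
44.0 20.41078680884672 [-10.35677244  25.86853033  17.59703932] [ 636.15020755 -284.22968717   34.97095323] [-1.79621644e+02  1.07635888e-01  9.86561244e+00]
slide coord -45.49341825856008
```

Call:
{"method": "send_rows", "body": {"series": [[[0.6,0,0,0,0],[0.6,0,-1,0,0],[0.6,0,-1,0,0],[0.6,0,-1,-40,0],[0.6,0,-1,-80,0],[0.6,-30,-1,-120,0],[0.6,-60,-20,-150,0],[0.6,-70,-30,-160,0],[0.6,-70,-30,-160,0]]]}}

```text
clock: 44.9
eef_pos: [562.0, -269.9, 196.8]
eef_rot: [3.139, -0.003, 0.171]
wrist_force: [1.1, -1.0, -0.2]
finger_gap: 56.3
```

Run:
```python
from h import *
s=st();print(s['clock'],s['finger_gap'],s['wrist_force'],s['eef_pos'])
p=shot('wrist')
q=manip.silhouettes('dimmer_top',p)[0];print(q['conf'],np.round(q['rect'],1))
m=np.array([627.24,-239.6]);a=np.array([-np.sin(.1697),np.cos(.1697)]);b=np.array([a[1],-a[0]])
for k in(-40,-45):
    t=m+a*k; P=np.array([proj(p,[*(t+a*i*10+b*j*14),z])[0] for i in(1,-1) for j in(1,-1) for z in(14,54)]); print(k,P.min(0).round(),P.max(0).round())
# red line visibility
im=p['img'].astype(int);r=(im[...,0]>150)&(im[...,1]<60)&(im[...,2]<60); 
x,y,w,h=[int(i) for i in q['rect']];sub=r[y-40:y+h+40,x-40:x+w+40];v,u=np.nonzero(sub);print('red px',len(u),(u.min()+x-40,u.max()+x-40,v.min()+y-40,v.max()+y-40) if len(u) else None)
sc=shot('scene'); si=shot('side')
for n in ['ink','tape','eraser','sharpener','dish']:
    rs=[]
    for pp in(sc,si):
        d=manip.silhouettes(n,pp)
        if d: v,u=np.nonzero(d[0]['pixels']);rs.append(ray(pp,u.mean(),v.mean()))
    if len(rs)==2: x,e=tri(rs);print(n,x.round(),round(e,1))
```

```text
44.9 56.34232000157808 [ 1.10287221 -0.99677428 -0.24639608] [ 562.0174036  -269.90864115  196.80395903]
0.55 [345.4 125.8  28.2  40.6]
-40 [340. 125.] [369. 163.]
-45 [346. 125.] [376. 163.]
red px 57 (np.int64(353), np.int64(360), np.int64(121), np.int64(168))
ink [741. 268.  33.] 1.4
tape [699. 371.  22.] 3.8
eraser [ 572.   63. -244.] 41.2
sharpener [ 702. -367.   32.] 1.9
dish [ 758. -256.   27.] 0.7
```

Run:
```python
from h import *
p=shot('wrist')
m=np.array([627.24,-239.6]);a=np.array([-np.sin(.1697),np.cos(.1697)]);b=np.array([a[1],-a[0]])
for k in(-43,-45):
    for j in(-20,20): print('line',k,j,proj(p,[*(m+a*k+b*j),14]).round(1))
q=manip.silhouettes('dimmer_top',p)[0]['pixels']
for r in range(122,170,4):
    u=np.nonzero(q[r])[0]; g=np.nonzero(p['img'][r,330:390].min(1)>120)[0]+330
    im=p['img'][r].astype(int);red=np.nonzero((im[330:390,0]>120)&(im[330:390,1]<60))[0]+330
    print(r,(u.min(),u.max()) if len(u) else None,(g.min(),g.max()) if len(g) else None,red.tolist()[:1]+red.tolist()[-1:])
print('pred -45 top', [proj(p,[*(m-45*a+a*i*10+b*j*14),54])[0].round() for i in(1,-1) for j in(1,-1)])
for d in manip.silhouettes('eraser',p)[:1]:
    v,u=np.nonzero(d['pixels']);print('eraser',d['conf'],onz(p,u.mean(),v.mean(),10))
```

```text
line -43 -20 [[356.2 166.8]]
line -43 20 [[357.3 117.4]]
line -45 -20 [[358.6 166.8]]
line -45 20 [[359.7 117.4]]
122 None None [355, 361]
126 None None [356, 361]
130 (np.int64(348), np.int64(373)) (np.int64(351), np.int64(374)) []
134 (np.int64(347), np.int64(374)) (np.int64(350), np.int64(375)) []
138 (np.int64(347), np.int64(375)) (np.int64(350), np.int64(374)) []
142 (np.int64(347), np.int64(375)) (np.int64(350), np.int64(374)) []
146 (np.int64(347), np.int64(374)) (np.int64(350), np.int64(374)) []
150 (np.int64(347), np.int64(374)) (np.int64(350), np.int64(374)) []
154 (np.int64(347), np.int64(374)) (np.int64(349), np.int64(374)) []
158 (np.int64(348), np.int64(374)) (np.int64(349), np.int64(374)) []
162 (np.int64(349), np.int64(374)) (np.int64(350), np.int64(373)) []
166 None None [354, 360]
pred -45 top [array([350., 125.]), array([349., 164.]), array([377., 125.]), array([376., 164.])]
eraser 0.69 [ 704.51735786 -177.09736095   10.        ]
```

```bash
python3 -c "
from cell import manip
print(manip.sign_off())"
```

```text
the job is handed in; nothing more can be done
None
```

The whole job was done in the order asked and handed in at about 45 s on the clock.

- **Dimmer up:** slid to the white mark; the picture showed it about 1 mm past the line.
- **Offcuts:** all six (four on the board, two on the desk) are in the blue bin. Offcut 3 had been knocked aside and turned, so I measured it again before picking it up. The last look showed all six in the bin.
- **Chips:** five were present. Two sweeps with the scraper put all five in the trough, and two camera views showed a clear deck.
- **Scraper:** stands upright on its pad, centred and lined up in the last picture.
- **Dimmer off:** pushed against its end stop. After release the grip measured within about 0.5 mm of the off position.

- **Force:** while I lowered the scraper onto the deck, it pressed with about 62 N at the wrist for a moment. I raised it straight away; that is below the 120 N wrist limit, and the contact was through the held scraper.
- **Other things on the desk:** ink, tape, sharpener and dish were where they started. The final two-view check of the eraser disagreed, probably because something else was detected as the eraser. The wrist camera then showed it about 4 mm from its first reading, which is within measuring error.

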